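# Open the twist-top of a leather-paint refill bottle

## Robot

A 6-joint arm with a two-finger parallel gripper is mounted at the origin on the work surface. World frame = base frame: x ahead of the robot, y to its left, z up, the work surface at z = 0. Lengths are in mm, angles in rad, forces in N, time in s.
With the tool pointing down it reaches from about 300 to 775 mm from the base axis. Payload 14.6 kg.
Tool frame: the origin (TCP) lies between the finger pads; the fingertips stand 22 mm ahead of it and the grasp point (between the pads) lies 3 mm ahead of it (manip.tcp_to_tips is the distance from the TCP to the fingertips, in mm); y points along the fingers, z is the direction in which the jaws open and shut, and the axes are right-handed (so a half turn about y gives the same grasp; the last joint's range is limited). The gripper opens to 94 mm and grips with 3 to 60 N. Pads are 16 mm wide; open, the fingers measure 119 mm over their backs; the gripper's body (75 mm by 177 mm) begins 78 mm behind the grasp point.
Start: joints at [1.066, 0.3, 1.521, -0, 1.321, -0.067], TCP at [233.168, 498.119, 227.446] pointing down, gripper open.
Joint ranges: [-3.03, 3.03], [-0.79, 2.21], [0.23, 2.52], [-1.04, 4.18], [0, 3.07], [-2.55, 2.55]. Speed limits (rad/s): [2.22, 2.22, 2.57, 3.14, 3.14, 3.14].

## Interface

Orientations are given as [roll, pitch, yaw] about the fixed x, y, z axes, in that order (R = Rz(yaw) Ry(pitch) Rx(roll)).
In Python, from cell import manip gives the robot as it stands.
- The arm moves only by the shell command python3 -m jog 'ROWS' [OPENING] [FORCE]. ROWS is JSON, one flat list of numbers, 6 for each row, row after row: the shift along the tool's x, y, z in mm, then the turn, a rotation vector about the tool's x, y, z in degrees. A call has 1 to 10 rows; each row is the pose to reach, as a shift and turn from the pose commanded when the call began, along the tool's axes at that moment; what a row does not reach only later rows make up. A row lasts 1/12 s, in which the tool goes at most 41.7 mm and 7.16 degrees, less where a joint would pass 70% of its speed; a pose out of reach is approached as far as the arm can. A call with a gripper value outside its range is refused whole. OPENING is the finger opening in mm, from 0 to 94, set as the call begins (- or left out, the last holds). The fingers move at their own pace and stop on an object; FORCE is the grip in N (left out, the last holds). Time passes only in rows, so rows that repeat a pose let the fingers close. It gives the time, the measured TCP pose, the force and the opening at its end, in the units of the state.
- manip.read_state(): the state, without advancing time (a new reading comes with each control period).
- manip.camera(name): name is "scene" or "side" or "wrist"; returns a dict with "img" (480x640x3 uint8, red, green, blue), "intrinsics" (3x3 intrinsics, pixels), "origin" and "orientation" of the camera in the world. Camera axes: x right, y down, z forward; pixel columns grow to the right and rows downward; lengths in mm; the calibration is good to about 2 mm. A picture is of the moment at which its call begins. There is no depth.
- manip.sign_off(): hands the job in, once; it reports no verdict.
Trained networks look in a picture, given as the dict that the camera call returned (one of the last four; its "shot" number tells which), for a name from the list of things; names that differ only in an ending like _2 or _b are one class to them, and where a whole thing is asked for, a point or a joint stands for the part that bears it (a point fixed in the world has none). Each returns a list of dicts, best first, with "score" (0 to 1); they miss things now and then, are a little off and sometimes report something else, mostly with a low value. They report only what shows in the picture. A call takes as long as a camera call.
- manip.masks_of(thing, picture): "pixels" (480x640 bool, what is visible of it) and "xy" ([column, row] in pixels, amid what is visible of it).
- manip.tip_of(thing, picture): "xy" ([column, row] in pixels: a listed point, or the origin of a listed thing).
The state is a dict: "clock": time; "joints": joint angles; "qd": joint speeds; "effort": joint torques, N m; "eef_pos": TCP position; "eef_rot": TCP orientation; "wrist_force": force on the tool from outside, world axes, zero at the start; "moment": the same for the moment, N m; "finger_gap": finger opening in mm.
Only numpy, scipy, OpenCV 4.12 (cv2) and the standard library are available. Lean on these libraries where they do the work, as an engineer would, in place of code of your own. Each camera call takes 0.05 s, during which the arm holds its last target.

## Task

Open the paint refill bottle that stands in the wooden holder: flip its hinged tab right back out of the way, then unscrew the black twist cap underneath it, anticlockwise, all the way to its open stop. Ease it up to the stop: do not wrench the bottle round in its holder, and leave the paints and the cup around it where they stand. Leave the tab folded back.

Things in the scene. Friction and masses are not known exactly. Their poses are not given: they have to be found in the camera images.
- holder: Square plywood block, 120 x 120 x 45 mm, bolted to the bench; origin at the centre of its underside, z up. The shut tab points out over its -x side. The white bottle (70 mm diameter, shoulder narrowing from 76 to 98 mm above the bench) is pressed into it, upright, on the block's vertical axis.
- bottle (a joint): How far the bottle has been turned round in its holder (rad, 0 at the start, anticlockwise from above positive). Only friction holds it: it gives way at a twisting moment of about 0.34 N m and stays where it was turned to. More than 0.15 rad counts as wrenched.
- neck (a point): Centre of the top face of the bottle's grey collar (44 mm diameter, 20 mm high), 118 mm above the bench; z up, x and y turn with the bottle. The cap's top is 25 mm above this when shut and 29 mm at its open stop, 2.4 rad from shut. The stop is hard: the moment rises sharply there and turning on wrenches the bottle.
- cap_top (a point): Centre of the top of the black knurled twist cap: 32 mm diameter, 25 mm high, straight sides to grip. It turns about the vertical axis through neck (0.2 N m of friction; stays where left) and is captive. Anticlockwise from above opens it; it climbs 1.67 mm per rad, and starts 0 to 0.8 rad open. Its yaw does not show how far it is open.
- tab (a joint): Angle of the flip-top tab (rad): 0 shut (level over the cap), pi/2 upright, 3.0 its end stop, folded back to the other side. The hinge is stiff (0.1 N m), so the tab stays where it is left. It must pass 2.6 rad, where a gripper has room above the cap.
- tab_hinge (a point): Middle of the tab's hinge line: level, along the holder's y axis, 34 mm from the cap's axis on the holder's +x side, 149 mm above the bench (the tab's mid-thickness). A 14 mm wide bracket on the collar carries it.
- tab_tip (a point): Point on the tab's tongue, 72 mm from the hinge line, 8 mm short of the free end, mid-thickness. The tab is a grey plate 5 mm thick: a 44 mm disc over the cap, then a tongue 14 mm wide (along the hinge direction) and 24 mm long beyond the disc, free all round: pinch it across its width from above or push it from below. Its x points along the tab to the hinge, y along the hinge.
- paint_tall: Bystander: capped amber paint bottle, 48 mm diameter, 100 mm high, loose, 130 to 170 mm from the holder's centre; origin at the centre of its base.
- paint_short: Bystander: capped white paint jar, 52 mm diameter, 60 mm high, loose, near the holder; origin at the centre of its base.
- water_cup: Bystander: white open cup, 68 mm diameter, 70 mm high, loose, beyond the holder; origin at the centre of its base.

How it is judged:
By the outcome, as a careful person would: the job done as asked, in the order asked, and still so for the second after the job is handed in, with the robot touching nothing.
It also fails if it takes over 72 s, if anything falls off the work surface, if the arm or the gripper's body presses on something with over 40 N, if the wrist force passes 120 N, or if a joint passes its speed limit or range.

## Working session

There is one attempt and no reset: what is moved stays moved. The work goes in short steps, Python scripts to look and compute and a shell command to move; the robot and the scene stay as the last step left them, time stands still between calls to the robot, and variables do not carry over. Pictures are saved under pics/ and viewed, and the job is handed in when it is done.

```bash
ls; mkdir -p pics
cat > h.py <<'E'
import numpy as np, cv2
from cell import manip
def shot(n,tag):
    p=manip.camera(n); cv2.imwrite(f'pics/{tag}.png',p['img'][:,:,::-1]); return p
def Rc(p):
    o=np.array(p['orientation'],float)
    if o.shape==(3,3): return o
    from scipy.spatial.transform import Rotation as R
    return R.from_euler('xyz',o).as_matrix()
def ray(p,xy):
    d=Rc(p)@np.linalg.inv(p['intrinsics'])@np.array([xy[0],xy[1],1.]); return np.array(p['origin'],float),d/np.linalg.norm(d)
def atz(p,xy,z):
    o,d=ray(p,xy); return o+d*(z-o[2])/d[2]
def proj(p,X):
    c=np.array(p['intrinsics'])@(Rc(p).T@(np.array(X)-np.array(p['origin']))); return c[:2]/c[2]
def tri(rs):
    A=0;b=0
    for o,d in rs:
        M=np.eye(3)-np.outer(d,d);A=A+M;b=b+M@o
    return np.linalg.solve(A,b)
E
python3 - <<'E'
from h import *
s=manip.read_state(); print({k:np.round(v,3) for k,v in s.items()})
for n in ['scene','side']:
    p=shot(n,n+'0'); print(n,np.round(p['origin']),np.round(p['orientation'],3))
    for t,z in [('holder',0),('neck',118),('cap_top',145),('tab_hinge',149),('tab_tip',149),('paint_tall',0),('paint_short',0),('water_cup',0)]:
        r=manip.tip_of(t,p)
        for q in r[:2]: print(t,round(q['score'],2),np.round(q['xy']),np.round(atz(p,q['xy'],z)))
E
```

```text
pics
{'clock': np.float64(0.0), 'joints': array([ 1.066,  0.3  ,  1.522, -0.   ,  1.321, -0.067]), 'qd': array([ 0.   ,  0.002,  0.   , -0.002, -0.001,  0.001]), 'effort': array([ 1.0000e-03, -5.3183e+01, -3.5273e+01,  7.1000e-02,  2.5000e-02,
       -0.0000e+00]), 'eef_pos': array([233.056, 497.907, 226.874]), 'eef_rot': array([-1.572,  0.   , -0.438]), 'wrist_force': array([-0.62 , -0.705, -0.171]), 'moment': array([ 0.014, -0.025, -0.009]), 'finger_gap': np.float64(93.685)}
scene [1006. -241.  637.] [-2.353 -0.015  0.962]
holder 0.65 [328. 250.] [516. 115.   0.]
holder 0.63 [266. 290.] [535. -32.   0.]
neck 0.61 [330. 202.] [515. 118. 118.]
cap_top 0.49 [317. 174.] [468. 121. 145.]
cap_top 0.47 [332. 187.] [512. 124. 145.]
tab_hinge 0.96 [341. 202.] [554. 111. 149.]
tab_tip 0.58 [320. 173.] [471. 125. 149.]
paint_tall 0.89 [265. 291.] [535. -33.   0.]
paint_short 0.67 [387. 213.] [498. 277.   0.]
water_cup 0.65 [409. 303.] [697. 158.   0.]
side [  87. -749.  797.] [-2.184  0.022 -0.604]
holder 0.67 [252. 247.] [584. 265.   0.]
holder 0.57 [256. 295.] [511. 116.   0.]
neck 0.79 [253. 246.] [515. 117. 118.]
cap_top 0.59 [250. 234.] [513. 120. 145.]
tab_hinge 0.6 [267. 224.] [551. 122. 149.]
tab_hinge 0.51 [255. 244.] [500.  79. 149.]
tab_tip 0.86 [234. 237.] [481. 122. 149.]
paint_tall 0.73 [306. 334.] [530. -35.   0.]
paint_short 0.6 [210. 258.] [493. 284.   0.]
water_cup 0.8 [323. 252.] [700. 155.   0.]
```

View pics/scene0.png

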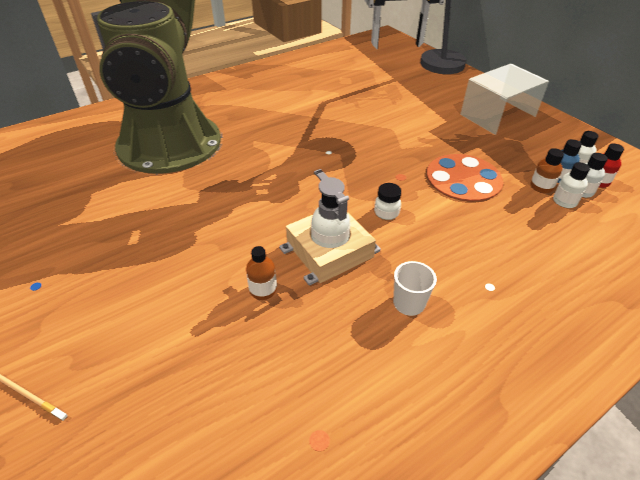

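View pics/side0.png

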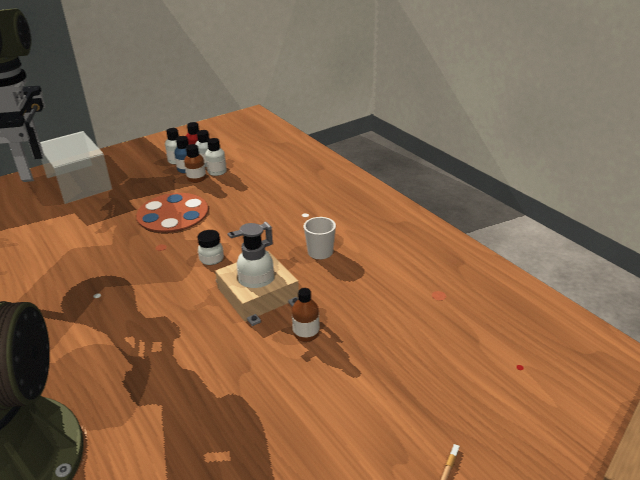

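Run:
```python
from h import *
import cv2
# holder yaw by masks, wrist view
for n in ['wrist']:
    p=shot(n,n+'0'); print(n,np.round(p['origin']),np.round(Rc(p),2))
    for t,z in [('holder',0),('neck',118),('cap_top',145),('tab_hinge',149),('tab_tip',149)]:
        for q in manip.tip_of(t,p)[:2]: print(t,round(q['score'],2),np.round(q['xy']),np.round(atz(p,q['xy'],z)))
```

```text
wrist [162. 530. 385.] [[ 0.42  0.87  0.24]
 [ 0.91 -0.41 -0.11]
 [ 0.    0.27 -0.96]]
```

The pictures show the bottle near (515,118), with its tab pointing at the robot: in the scene view the tip is about (320,173) and the hinge about (341,202). The amber bottle stands at -y, and the jar and cup at +y and +x. Next I'll bring the wrist camera over it.

```bash
python3 -m jog '[30,0,-23,0,0,0, 60,-5,-46,0,-2,0, 92,-10,-69,0,-5,0, 124,-15,-93,0,-8,0, 156,-20,-117,0,-10,0, 188,-25,-141,0,-12,0, 220,-30,-165,0,-14,0, 252,-33,-189,0,-16,0, 284,-33,-213,0,-18,0, 310,-33,-233,0,-19.4,0]' 60
python3 -m jog '[25,0,-19,0,0,0, 25,0,-19,0,0,0, 25,0,-19,0,0,0]'
python3 - <<'E'
from h import *
s=manip.read_state(); print(s['clock'],np.round(s['eef_pos']),np.round(s['eef_rot'],3),np.round(s['joints'],2))
P=[shot(n,n+'1') for n in ['wrist','scene','side']]
for t in ['holder','neck','cap_top','tab_hinge','tab_tip']:
    z=dict(holder=0,neck=118,cap_top=145,tab_hinge=149,tab_tip=149)[t]
    for p in P:
        for q in manip.tip_of(t,p)[:2]: print(t,round(q['score'],2),np.round(q['xy']),np.round(atz(p,q['xy'],z),1))
E
```

```text
clock: 2.03
eef_pos: [416.0, 153.4, 260.9]
eef_rot: [-1.571, -0.001, -0.098]
wrist_force: [0.1, -0.0, -0.6]
finger_gap: 59.7
clock: 2.28
eef_pos: [438.6, 133.4, 260.3]
eef_rot: [-1.571, 0.0, -0.102]
wrist_force: [-0.0, 1.0, -0.9]
finger_gap: 59.9
2.2833 [439. 133. 260.] [-1.571  0.    -0.102] [ 0.22  0.07  1.72  0.    1.36 -1.25]
holder 0.67 [330. 250.] [517.9 118.7   0. ]
holder 0.69 [256. 293.] [513.6 122.    0. ]
neck 0.58 [311. 325.] [513.2 114.4 118. ]
neck 0.86 [329. 200.] [511.  118.4 118. ]
neck 0.38 [342. 198.] [518.5 141.  118. ]
neck 0.91 [253. 248.] [512.2 111.9 118. ]
cap_top 0.62 [389. 213.] [616.2 159.7 145. ]
cap_top 0.57 [333. 190.] [517.6 119.9 145. ]
cap_top 0.79 [254. 232.] [521.5 120.  145. ]
tab_hinge 0.75 [317. 388.] [550.5 116.1 149. ]
tab_hinge 0.92 [340. 198.] [545.7 115.3 149. ]
tab_hinge 0.64 [268. 224.] [554.4 123.9 149. ]
tab_hinge 0.39 [232. 234.] [481.6 132.4 149. ]
tab_tip 0.85 [304. 301.] [478.1 114.4 149. ]
tab_tip 0.7 [319. 176.] [478.6 119.4 149. ]
tab_tip 0.95 [232. 235.] [481.  131.2 149. ]
```

View pics/wrist1.png

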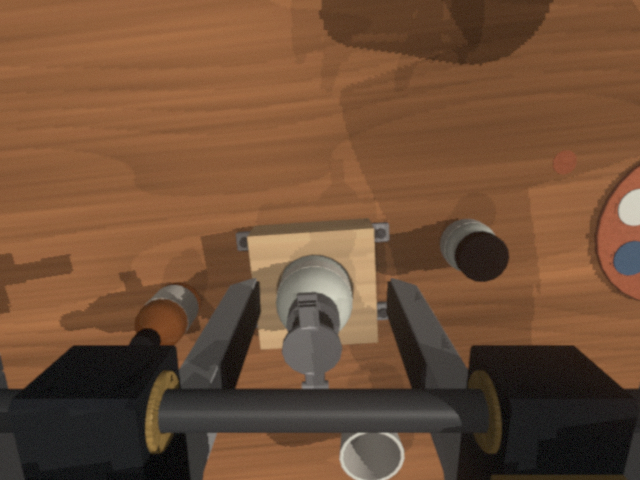

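The wrist view looks straight down at the tab. The tongue is near (307,300), the disc near (311,347) and the hinge near (316,386). I'll refine these with a zoom.

Run:
```python
from h import *
p=manip.camera('wrist')
im=p['img'][:,:,::-1][210:410,230:400]
cv2.imwrite('pics/z1.png',cv2.resize(im,None,fx=3.5,fy=2.95,interpolation=cv2.INTER_CUBIC) if 0 else cv2.resize(im,None,fx=2.95,fy=2.95,interpolation=cv2.INTER_CUBIC))
for xy in [(307,293),(308,301),(311,347),(315,388)]: print(xy,np.round(atz(p,xy,151.5),1))
for t in ['tab','holder','cap_top']:
    for m in manip.masks_of(t,p)[:1]:
        ys,xs=np.nonzero(m['pixels']); print(t,m['score'],m['xy'],xs.min(),xs.max(),ys.min(),ys.max())
        if t=='tab':
            for y in range(ys.min(),ys.max()+1,6): 
                r=xs[ys==y]; print(y,r.min() if len(r) else 0,r.max() if len(r) else 0)
# holder front edge
for xy in [(249,234),(375,230),(260,348),(378,342)]: print('h',np.round(atz(p,xy,45),1))
print(np.round(p['origin']),np.round(Rc(p),3))
```

```text
(307, 293) [470.8 118.3 151.5]
(308, 301) [476.9 118.3 151.5]
(311, 347) [513.4 116.5 151.5]
(315, 388) [548.1 115.8 151.5]
tab 0.68 [309.6, 346.2] 280 341 291 389
291 311 313
297 295 317
303 295 317
309 296 317
315 297 318
321 298 319
327 293 329
333 286 334
339 282 339
345 280 341
351 281 341
357 283 340
363 286 336
369 290 330
375 302 322
381 302 327
387 301 327
holder 0.61 [314.0, 286.6] 235 388 218 388
cap_top 0.72 [320.4, 321.5] 292 331 312 327
h [449.9  61.4  45. ]
h [457.9 180.3  45. ]
h [570.6  54.8  45. ]
h [575.9 175.6  45. ]
[360. 141. 418.] [[ 0.1    0.959  0.265]
 [ 0.995 -0.096 -0.026]
 [ 0.001  0.266 -0.964]]
```

View pics/z1.png

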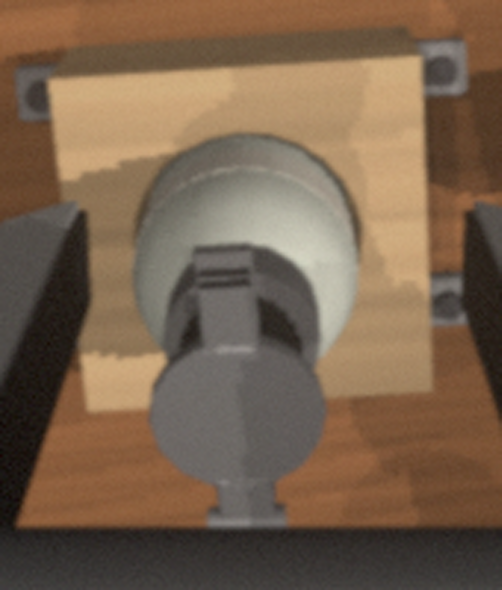

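```bash
python3 -m jog '[20,10,-6,0,-2,0, 38,30,-11,0,-3.3,0, 38,50,-11,0,-3.3,0, 38,65,-11,0,-3.3,0, 38,75,-11,0,-3.3,0, 38,75,-11,0,-3.3,0]' 40
python3 - <<'E'
from h import *
s=manip.read_state(); print(s['clock'],np.round(s['eef_pos'],1),np.round(s['eef_rot'],3))
p=shot('wrist','wrist2')
for m in manip.masks_of('tab',p)[:1]:
    ys,xs=np.nonzero(m['pixels'])
    for y in range(ys.min(),ys.max()+1,8):
        r=xs[ys==y]
        if len(r): print(y,r.min(),r.max(),np.round(atz(p,((r.min()+r.max())/2,y),151.5),1))
E
```

```text
clock: 3.88
eef_pos: [474.2, 119.4, 183.7]
eef_rot: [-1.571, 0.003, -0.042]
wrist_force: [0.5, 0.8, 0.4]
finger_gap: 40.4
3.8833 [474.2 119.4 183.7] [-1.571  0.003 -0.042]
282 327 332 [469.8 121.5 151.5]
290 307 336 [473.9 117.3 151.5]
298 308 335 [478.3 117.2 151.5]
306 308 336 [482.6 117.2 151.5]
314 308 335 [487.  116.8 151.5]
322 308 336 [491.5 116.8 151.5]
330 301 344 [496.  116.9 151.5]
338 290 355 [500.6 116.7 151.5]
346 285 360 [505.2 116.5 151.5]
354 282 363 [509.9 116.3 151.5]
362 281 364 [514.6 116.1 151.5]
370 282 363 [519.4 115.9 151.5]
378 284 360 [524.2 115.4 151.5]
386 291 354 [529.1 115.5 151.5]
```

View pics/wrist2.png

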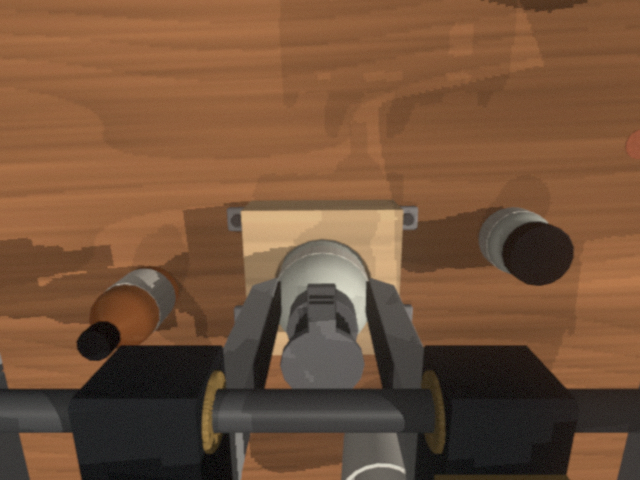

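The tongue is centred near column 322 between the fingers (midpoint about 324), and its free end is near row 285. I'll make a small correction, lower and pinch.

```bash
python3 -m jog '[3,5,-1.5,0,0,0, 3,12,-1.5,0,0,0, 3,18,-1.5,0,0,0, 3,22,-1.5,0,0,0, 3,22,-1.5,0,0,0]'
python3 -m jog '[0,0,0,0,0,0,0,0,0,0,0,0,0,0,0,0,0,0,0,0,0,0,0,0,0,0,0,0,0,0]' 8 12
python3 - <<'E'
from h import *
s=manip.read_state(); print(s['clock'],np.round(s['eef_pos'],1),np.round(s['eef_rot'],3),np.round(s['wrist_force'],1),s['finger_gap'],np.round(s['moment'],2))
shot('wrist','wrist3')
E
```

```text
clock: 4.4
eef_pos: [477.4, 117.9, 162.5]
eef_rot: [-1.571, 0.001, -0.042]
wrist_force: [0.0, 0.1, -1.0]
finger_gap: 39.8
clock: 4.82
eef_pos: [477.9, 118.2, 163.7]
eef_rot: [-1.57, -0.0, -0.042]
wrist_force: [-0.6, 1.5, 0.7]
finger_gap: 13.5
4.8167 [477.9 118.2 163.7] [-1.57  -0.    -0.042] [-0.6  1.5  0.7] 13.49089324560408 [ 0.49  0.04 -0.  ]
```

View pics/wrist3.png

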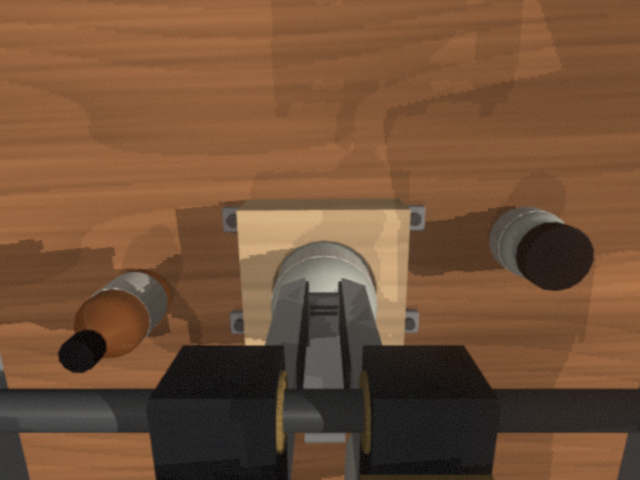

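The jaws hold the tongue (gap 13.5 mm). Now I'll swing it about the hinge, with the tool staying vertical.

```bash
python3 -m jog '[0.4,-7.1,0,0,0,0, 1.4,-14.2,0,0,0,0, 3.2,-21.1,0,0,0,0, 5.6,-27.8,0,0,0,0, 8.8,-34.3,0,0,0,0, 12.5,-40.4,0,0,0,0, 16.8,-46.1,0,0,0,0, 21.7,-51.3,0,0,0,0, 27.1,-56,0,0,0,0, 32.9,-60.2,0,0,0,0]'
python3 - <<'E'
from h import *
s=manip.read_state(); print(s['clock'],np.round(s['eef_pos'],1),np.round(s['wrist_force'],1),s['finger_gap'],np.round(s['moment'],2))
p=shot('scene','s4'); cv2.imwrite('pics/s4z.png',cv2.resize(p['img'][120:280,240:440,::-1],None,fx=3,fy=3))
E
```

```text
clock: 5.7
eef_pos: [511.1, 116.7, 224.1]
eef_rot: [-1.571, 0.0, -0.042]
wrist_force: [-1.5, 4.2, -3.9]
finger_gap: 13.7
5.7 [511.1 116.7 224.1] [-1.5  4.2 -3.9] 13.695100340060831 [0.98 0.25 0.07]
```

View pics/s4z.png

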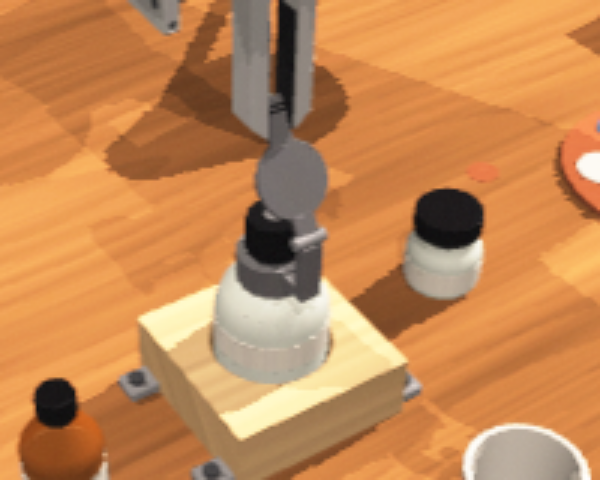

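The tab is swinging, now at about 1 rad, and the jar and amber bottle have not moved. I'll continue.

```bash
python3 -m jog '[6.2,-3.5,0,0,0,0, 12.7,-6.4,0,0,0,0, 19.5,-8.7,0,0,0,0, 26.4,-10.3,0,0,0,0, 33.5,-11.1,0,0,0,0, 40.7,-11.3,0,0,0,0, 47.8,-10.7,0,0,0,0, 54.8,-9.4,0,0,0,0, 61.7,-7.5,0,0,0,0, 68.4,-4.8,0,0,0,0]'
python3 - <<'E'
from h import *
s=manip.read_state(); print(s['clock'],np.round(s['eef_pos'],1),np.round(s['wrist_force'],1),s['finger_gap'],np.round(s['moment'],2))
p=shot('scene','s5'); cv2.imwrite('pics/s5z.png',cv2.resize(p['img'][120:280,240:440,::-1],None,fx=3,fy=3))
E
```

```text
clock: 6.58
eef_pos: [580.1, 114.0, 229.7]
eef_rot: [-1.57, -0.003, -0.042]
wrist_force: [-0.0, 5.5, 8.6]
finger_gap: 13.4
6.5833 [580.1 114.  229.7] [-0.   5.5  8.6] 13.358485979961296 [ 1.02  0.03 -0.06]
```

View pics/s5z.png

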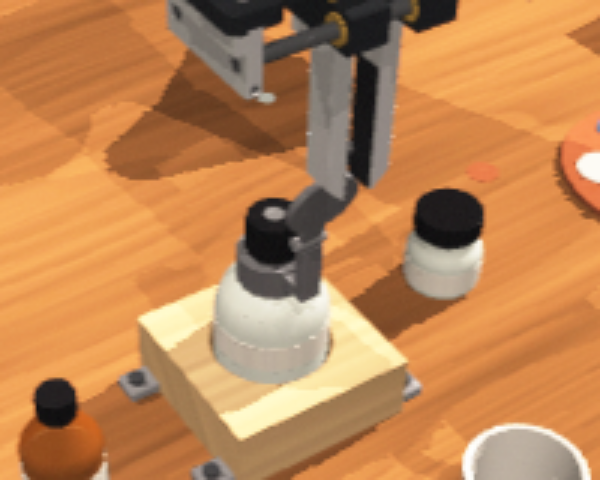

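Side load is 5.5 N in y, so I'll bias the path slightly towards +y while finishing the swing.

```bash
python3 -m jog '[3,1.5,1,0,0,0, 6.3,3.3,1.5,0,0,0, 12.3,7.2,1.5,0,0,0]'
python3 - <<'E'
from h import *
s=manip.read_state(); print(s['clock'],np.round(s['eef_pos'],1),np.round(s['wrist_force'],1),s['finger_gap'],np.round(s['moment'],2))
E
```

```text
clock: 6.88
eef_pos: [592.6, 114.3, 223.3]
eef_rot: [-1.571, -0.005, -0.042]
wrist_force: [3.1, -0.6, 10.3]
finger_gap: 13.1
6.8833 [592.6 114.3 223.3] [ 3.1 -0.6 10.3] 13.074241751346188 [ 0.14 -0.53 -0.01]
```

```bash
python3 -m jog '[5.5,4.5,0.2,0,0,0, 10.6,9.5,0.3,0,0,0, 15.2,15,0.4,0,0,0, 19.2,20.9,0.4,0,0,0, 22.5,27.2,0.5,0,0,0, 25.3,33.8,0.5,0,0,0]'
python3 - <<'E'
from h import *
s=manip.read_state(); print(s['clock'],np.round(s['eef_pos'],1),np.round(s['wrist_force'],1),s['finger_gap'],np.round(s['moment'],2))
p=shot('scene','s6'); cv2.imwrite('pics/s6z.png',cv2.resize(p['img'][120:280,240:440,::-1],None,fx=3,fy=3))
E
```

```text
clock: 7.38
eef_pos: [618.8, 113.5, 189.2]
eef_rot: [-1.571, -0.006, -0.042]
wrist_force: [7.6, -0.3, 7.2]
finger_gap: 13.2
7.3833 [618.8 113.5 189.2] [ 7.6 -0.3  7.2] 13.229151583926766 [-0.06 -1.35 -0.01]
```

View pics/s6z.png

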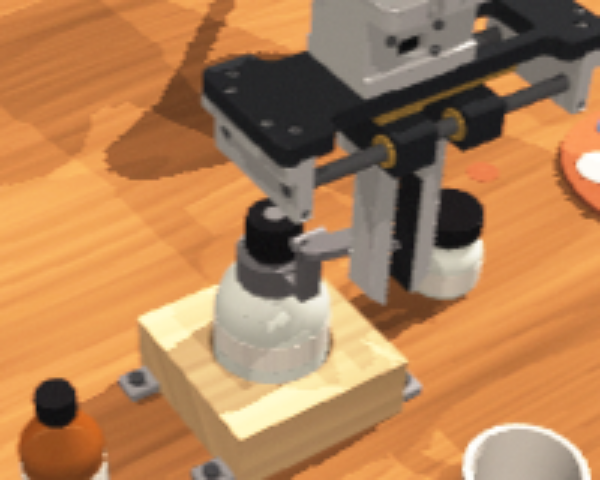

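The tab is folded back, close to level. I'll push it slightly further, then release and rise.

```bash
python3 -m jog '[1,3,0,0,0,0, 2,6,0,0,0,0, 2.5,9,0,0,0,0, 2.5,10,0,0,0,0]'
python3 -m jog '[0,0,0,0,0,0,0,0,0,0,0,0,0,0,0,0,0,0,0,0,0,0,0,0]' 40
python3 -m jog '[0,-15,0,0,0,0, 0,-35,0,0,0,0, -15,-60,0,0,0,0, -40,-70,0,0,0,0, -80,-80,0,0,0,0, -120,-80,0,0,0,0, -160,-80,0,0,0,0,-160,-80,0,0,0,0,-160,-80,0,0,0,0]' 60
python3 - <<'E'
from h import *
s=manip.read_state(); print(s['clock'],np.round(s['eef_pos'],1),np.round(s['eef_rot'],3),np.round(s['wrist_force'],1),s['finger_gap'],np.round(s['moment'],2),np.round(s['joints'],2))
p=shot('scene','s7'); 
w=shot('wrist','w7')
q=shot('side','d7'); cv2.imwrite('pics/s7z.png',np.hstack([cv2.resize(p['img'][140:270,270:400,::-1],None,fx=3,fy=3),cv2.resize(q['img'][200:330,190:320,::-1],None,fx=3,fy=3)]))
for pp in (p,q,w):
  for t,z in [('cap_top',146),('tab_tip',160),('tab_hinge',149)]:
    for r in manip.tip_of(t,pp)[:2]: print(t,round(r['score'],2),np.round(r['xy']),np.round(atz(pp,r['xy'],z),1))
m=manip.masks_of('cap_top',w)
if m:
    ys,xs=np.nonzero(m[0]['pixels']);print(m[0]['score'],xs.min(),xs.max(),ys.min(),ys.max())
E
```

```text
clock: 7.77
eef_pos: [621.4, 113.4, 179.0]
eef_rot: [-1.571, -0.007, -0.042]
wrist_force: [9.7, 0.4, 5.8]
finger_gap: 13.7
clock: 8.1
eef_pos: [619.1, 113.9, 177.3]
eef_rot: [-1.571, 0.0, -0.042]
wrist_force: [0.2, -0.8, 0.5]
finger_gap: 36.7
clock: 8.85
eef_pos: [458.3, 120.8, 258.3]
eef_rot: [-1.571, -0.001, -0.041]
wrist_force: [0.5, 0.0, 1.1]
finger_gap: 59.6
8.85 [458.3 120.8 258.3] [-1.571e+00 -1.000e-03 -4.100e-02] [0.5 0.  1.1] 59.638399223911115 [ 0.   -0.02 -0.01] [ 0.18  0.1   1.68 -0.    1.35 -1.35]
cap_top 0.87 [332. 192.] [521.5 115.1 146. ]
tab_tip 0.83 [368. 212.] [607.7 123.4 160. ]
tab_hinge 0.74 [343. 196.] [543.7 122.9 149. ]
cap_top 0.51 [250. 234.] [511.8 118.8 146. ]
tab_tip 0.83 [295. 201.] [630.2 145.2 160. ]
tab_hinge 0.71 [268. 224.] [554.  121.7 149. ]
cap_top 0.58 [321. 320.] [516.4 115.4 146. ]
tab_tip 0.57 [322. 466.] [632.8 111.1 160. ]
tab_hinge 0.92 [322. 364.] [550.7 115.2 149. ]
0.6 300 344 284 334
```

View pics/s7z.png

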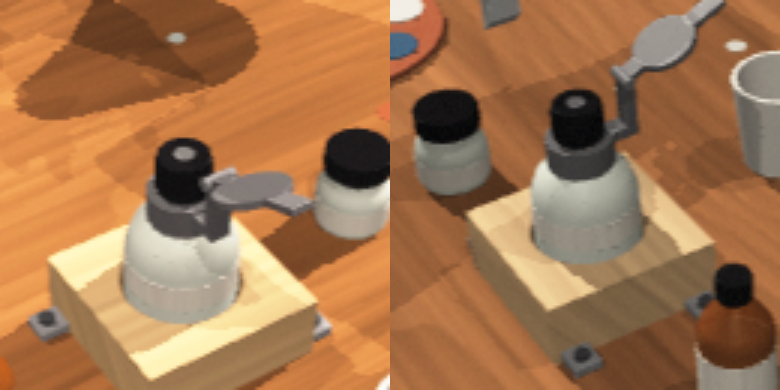

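View pics/w7.png

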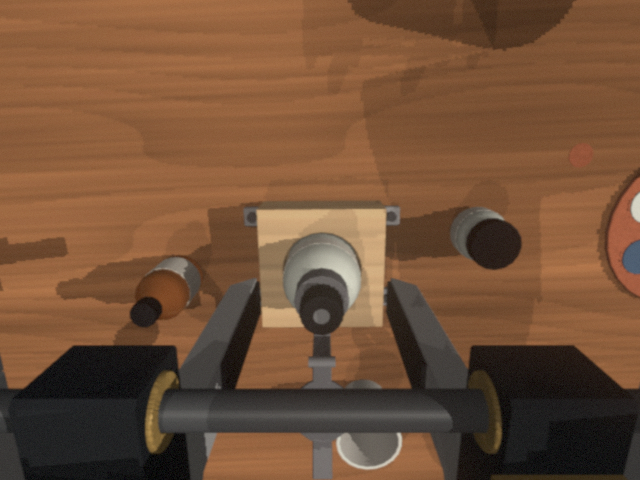

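The cap is now exposed, with its centre at (321,316) in the wrist view. The tab extends beyond it to (322,470), and the bystanders are unmoved. I'll triangulate the tab angle and the cap centre.

Run:
```python
from h import *
p=manip.camera('scene');q=manip.camera('side');w=manip.camera('wrist')
print('tip',tri([ray(p,(368,212)),ray(q,(295,201)),ray(w,(322,466))]),'hinge',tri([ray(p,(343,197)),ray(q,(268,224)),ray(w,(322,363))]))
for th in (2.5,2.6,2.7,2.8,2.9,3.0):
    X=np.array([549-72*np.cos(th)*1,115-3,149+72*np.sin(th)]);print(th,[np.round(proj(c,X)) for c in (p,q,w)])
import numpy as np
print([np.round(proj(c,(549,115,149))) for c in (p,q,w)])
for z in (143,144.5): print(atz(w,(321.5,316),z),atz(p,(331.5,191.5),z),atz(q,(252.,234.),z))
cv2.imwrite('pics/w8.png',cv2.resize(w['img'][270:350,270:375,::-1],None,fx=6,fy=6))
cv2.imwrite('pics/s8.png',np.hstack([cv2.resize(p['img'][165:225,295:375,::-1],None,fx=5,fy=5),cv2.resize(q['img'][210:270,215:290,::-1],None,fx=5,fy=5)]))
```

```text
tip [615.87822012 114.48134321 176.25324029] hinge [549.30904587 116.23217355 152.43943103]
2.5 [array([364., 198.]), array([293., 198.]), array([321., 475.])]
2.6 [array([365., 203.]), array([295., 200.]), array([322., 472.])]
2.7 [array([366., 207.]), array([297., 202.]), array([322., 469.])]
2.8 [array([367., 212.]), array([298., 205.]), array([322., 464.])]
2.9 [array([367., 216.]), array([299., 208.]), array([322., 459.])]
3.0 [array([368., 220.]), array([300., 211.]), array([322., 454.])]
[array([341., 199.]), array([268., 227.]), array([322., 363.])]
[513.60568581 116.04148127 143.        ] [518.48809327 117.08655369 143.        ] [516.70225647 118.95369572 143.        ]
[512.87314552 116.07778573 144.5       ] [519.9683972  115.99926521 144.5       ] [515.7184148  116.96451186 144.5       ]
```

View pics/w8.png

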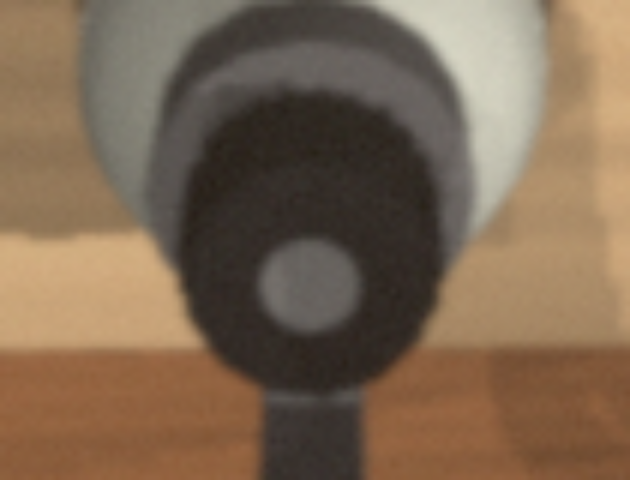

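View pics/s8.png

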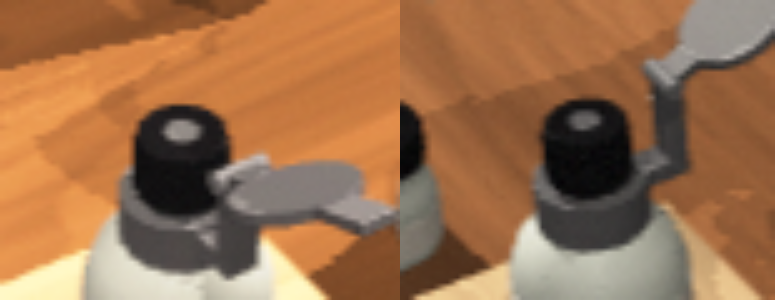

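The tab reads about 2.7 rad, which is too little margin over 2.6. I'll press it further down from above with closed fingers.

```bash
python3 -m jog '[35,-10,0,0,0,0, 70,-10,0,0,0,0, 105,-10,-1,0,0,0, 140,-10,-2,0,0,0, 154,0,-2,0,0,0, 154,20,-2,0,0,0, 154,40,-2,0,0,0, 154,50,-2,0,0,0, 154,50,-2,0,0,0]' 0 10
python3 -m jog '[0,5,0,0,0,0, 0,10,0,0,0,0, 0,14,0,0,0,0, 0,18,0,0,0,0, 0,21,0,0,0,0, 0,23,0,0,0,0,0,23,0,0,0,0]'
python3 - <<'E'
from h import *
s=manip.read_state(); print(s['clock'],np.round(s['eef_pos'],1),np.round(s['wrist_force'],1),s['finger_gap'],np.round(s['moment'],2))
p=manip.camera('scene');cv2.imwrite('pics/s9.png',cv2.resize(p['img'][140:260,270:430,::-1],None,fx=4,fy=4))
E
```

```text
clock: 10.4
eef_pos: [612.3, 112.3, 205.2]
eef_rot: [-1.571, 0.004, -0.042]
wrist_force: [-0.2, -0.3, 0.4]
finger_gap: 3.5
clock: 10.98
eef_pos: [613.0, 112.3, 184.1]
eef_rot: [-1.571, 0.0, -0.042]
wrist_force: [0.0, 1.3, 0.7]
finger_gap: 0.4
10.9833 [613.  112.3 184.1] [0.  1.3 0.7] 0.43859274010556615 [-0.01 -0.01 -0.01]
```

View pics/s9.png

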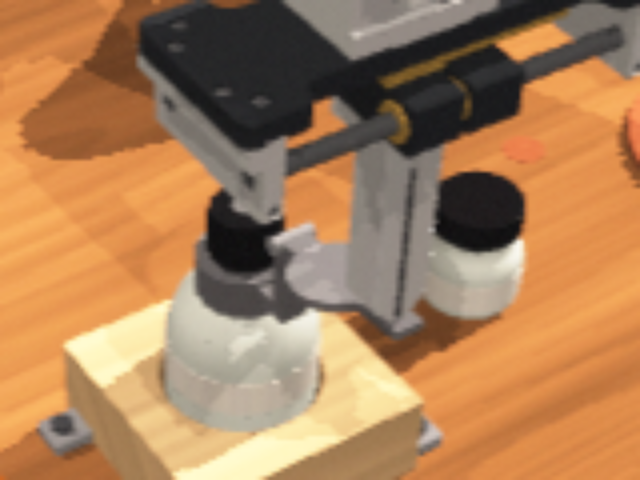

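```bash
python3 -m jog '[0,1.5,0,0,0,0, 0,3,0,0,0,0, 0,4,0,0,0,0, 0,4,0,0,0,0]'
python3 -m jog '[0,1.5,0,0,0,0, 0,3,0,0,0,0, 0,4,0,0,0,0, 0,4,0,0,0,0]'
```

```text
clock: 11.37
eef_pos: [613.5, 112.4, 182.0]
eef_rot: [-1.57, -0.002, -0.042]
wrist_force: [-3.8, -1.2, 12.4]
finger_gap: 0.4
clock: 11.7
eef_pos: [613.9, 112.5, 180.1]
eef_rot: [-1.57, -0.005, -0.042]
wrist_force: [-8.7, -1.7, 26.1]
finger_gap: 0.9
```

The contact force rises sharply (26 N against about 1.5 N of hinge friction), so the tab is at its end stop. I'll retreat and go above the cap with the jaws turned -60°.

```bash
python3 -m jog '[0,-20,0,0,0,0, 0,-50,0,0,0,0, -15,-70,0,0,6,0, -40,-70,0,0,13,0, -65,-70,0,0,20,0, -85,-70,0,0,27,0, -98,-70,0,0,34,0, -98,-70,0,0,41,0, -98,-70,0,0,48,0,-98,-70,0,0,55,0]' 60
python3 -m jog '[0,0,0,0,5,0,0,0,0,0,5,0,0,0,0,0,5,0,0,0,0,0,5,0]' 48
python3 - <<'E'
from h import *
s=manip.read_state(); print(s['clock'],np.round(s['eef_pos'],1),np.round(s['eef_rot'],3),s['finger_gap'],np.round(s['joints'],2))
p=manip.camera('scene');q=manip.camera('side');w=shot('wrist','w10')
cv2.imwrite('pics/s10.png',np.hstack([cv2.resize(p['img'][140:260,290:400,::-1],None,fx=3.5,fy=3.5),cv2.resize(q['img'][180:300,210:320,::-1],None,fx=3.5,fy=3.5)]))
for pp in (p,q,w):
  for t,z in [('cap_top',144),('tab_tip',160)]:
    for r in manip.tip_of(t,pp)[:1]: print(t,round(r['score'],2),np.round(r['xy']),np.round(atz(pp,r['xy'],z),1))
E
```

```text
clock: 12.53
eef_pos: [514.9, 116.4, 246.6]
eef_rot: [-1.571, -0.0, -1.007]
wrist_force: [-0.5, 0.0, -0.7]
finger_gap: 59.6
clock: 12.87
eef_pos: [515.1, 116.4, 246.4]
eef_rot: [-1.571, 0.0, -1.086]
wrist_force: [-0.6, 0.6, 0.4]
finger_gap: 47.9
12.8667 [515.1 116.4 246.4] [-1.571  0.    -1.086] 47.89521670911965 [ 0.15  0.24  1.56 -0.    1.35 -0.33]
cap_top 0.86 [333. 191.] [519.8 119.2 144. ]
tab_tip 0.66 [371. 222.] [628.6 111.4 160. ]
cap_top 0.83 [256. 236.] [519.  108.1 144. ]
tab_tip 0.71 [302. 213.] [616.8 101.6 160. ]
cap_top 0.74 [324. 248.] [514.9 115.2 144. ]
tab_tip 0.58 [459. 329.] [617.5 111.9 160. ]
```

View pics/s10.png

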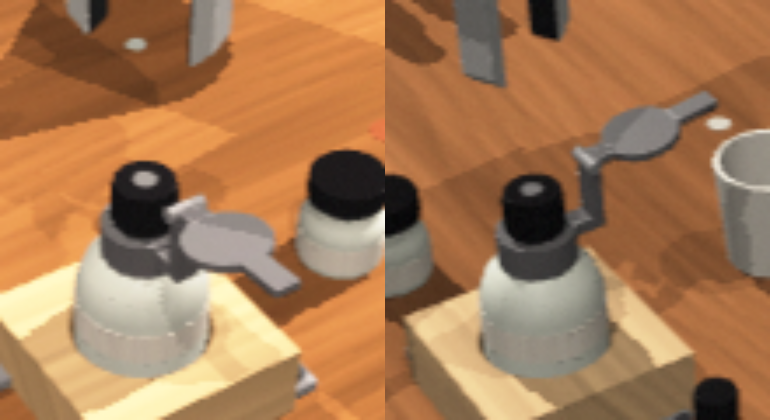

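View pics/w10.png

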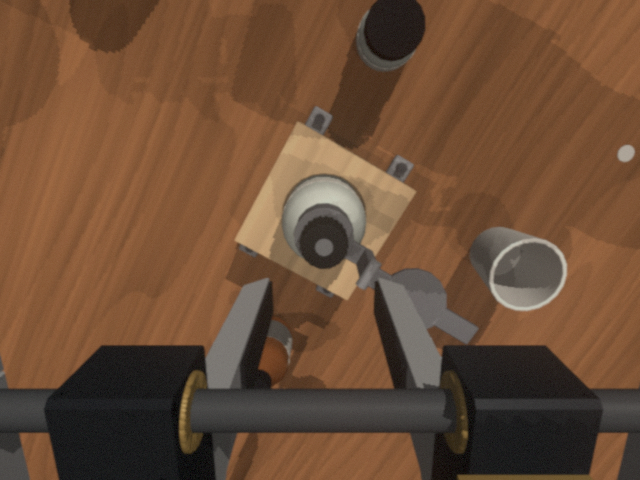

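The tab now sits at its stop: tip at (371,222) in scene and (302,213) in side, which matches 3.0 rad. The cap dot at (324,247) is centred between the fingers (midpoint about 323). I'll turn the jaws 12° further from the bracket, then lower onto the cap.

```bash
python3 -m jog '[0,20,-1,0,-6,0, 0,45,-1,0,-12,0, 0,65,-1,0,-12,0, 0,80,-1,0,-12,0, 0,90,-1,0,-12,0, 0,97,-1,0,-12,0, 0,102,-1,0,-12,0, 0,102,-1,0,-12,0, 0,102,-1,0,-12,0]' 46
python3 - <<'E'
from h import *
s=manip.read_state(); print(s['clock'],np.round(s['eef_pos'],1),np.round(s['eef_rot'],3),np.round(s['wrist_force'],1),s['finger_gap'],np.round(s['moment'],2))
p=manip.camera('scene');q=manip.camera('side');w=shot('wrist','w11')
cv2.imwrite('pics/s11.png',np.hstack([cv2.resize(p['img'][140:260,290:400,::-1],None,fx=3.5,fy=3.5),cv2.resize(q['img'][180:300,210:320,::-1],None,fx=3.5,fy=3.5)]))
E
```

```text
clock: 14.07
eef_pos: [514.6, 116.0, 145.0]
eef_rot: [-1.57, -0.0, -0.879]
wrist_force: [0.1, -0.4, -0.3]
finger_gap: 46.0
14.0667 [514.6 116.  145. ] [-1.57  -0.    -0.879] [ 0.1 -0.4 -0.3] 45.99431505178488 [0.02 0.04 0.01]
```

View pics/s11.png

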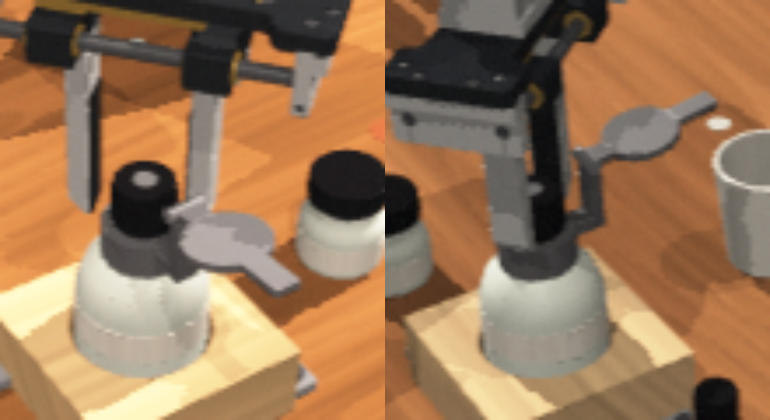

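View pics/w11.png

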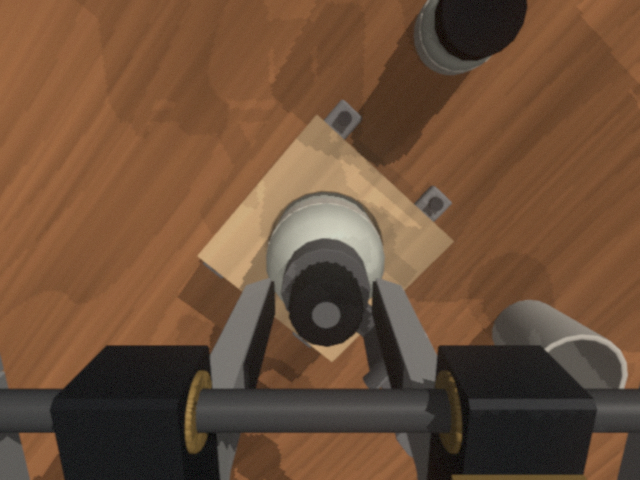

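Run:
```python
from h import *
w=manip.camera('wrist'); print(atz(w,(326,315),143.8)); s=manip.read_state();print(s['eef_pos'])
for d in (-20,-16): 
    from scipy.spatial.transform import Rotation as R
    Rt=R.from_euler('xyz',s['eef_rot']).as_matrix()
print(proj(w,s['eef_pos']+Rt@[0,20,23]),proj(w,s['eef_pos']+Rt@[0,20,-23]))
```

```text
[514.27737827 115.79901233 143.8       ]
[514.5450497  115.98993937 145.06163219]
[375.28075768 297.32657906] [277.56946518 297.38411513]
```

The cap centre reads (514.3,115.8), within 0.3 mm of the tool. I'll lower 1 mm and close.

```bash
python3 -m jog '[0,1,0,0,0,0,0,1,0,0,0,0,0,1,0,0,0,0,0,1,0,0,0,0,0,1,0,0,0,0]' 26 16
python3 -m jog '[0,0,0,0,-3,0,0,0,0,0,-6,0,0,-0.2,0,0,-9,0,0,-0.3,0,0,-12,0,0,-0.3,0,0,-12,0]'
python3 -c "
from h import *
s=manip.read_state(); print(np.round(s['eef_rot'],3),np.round(s['moment'],3))
w=shot('wrist','w12')"
```

```text
clock: 14.68
eef_pos: [515.1, 116.6, 143.8]
eef_rot: [-1.568, -0.001, -0.879]
wrist_force: [5.3, 5.5, -2.1]
finger_gap: 31.5
clock: 15.1
eef_pos: [515.2, 116.6, 144.1]
eef_rot: [-1.568, -0.001, -0.667]
wrist_force: [5.6, 6.3, -1.9]
finger_gap: 31.4
[-1.568e+00 -1.000e-03 -6.670e-01] [ 0.996 -1.149 -0.155]
```

View pics/w12.png

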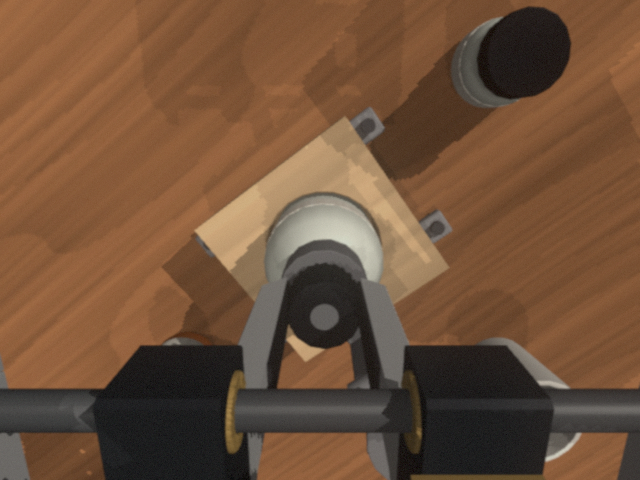

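The grip is on, but there is about 8 N of side load, so I'll recentre +0.8 mm along the jaw axis. I'll turn a bit more with a firmer grip and watch the moment.

```bash
python3 -m jog '[0,0,0.5,0,0,0,0,0,0.8,0,0,0,0,0,0.8,0,-3,0,0,-0.1,0.8,0,-6,0,0,-0.2,0.8,0,-9,0]' - 22
python3 -c "
from h import *
s=manip.read_state(); print(np.round(s['eef_rot'],3),np.round(s['moment'],3))"
python3 -m jog '[0,-0.1,0,0,-3,0,0,-0.2,0,0,-6,0,0,-0.3,0,0,-9,0]'
python3 -c "
from h import *
s=manip.read_state(); print(np.round(s['eef_rot'],3),np.round(s['moment'],3))"
```

```text
clock: 15.57
eef_pos: [515.3, 116.8, 144.3]
eef_rot: [-1.57, -0.001, -0.511]
wrist_force: [3.5, 2.9, 0.5]
finger_gap: 31.3
[-1.57e+00 -1.00e-03 -5.11e-01] [ 0.39  -0.761 -0.212]
clock: 15.82
eef_pos: [515.3, 116.8, 144.6]
eef_rot: [-1.57, -0.001, -0.353]
wrist_force: [3.6, 2.6, -1.3]
finger_gap: 31.3
[-1.57e+00 -1.00e-03 -3.53e-01] [ 0.36  -0.815 -0.209]
```

The moment holds at 0.21 N m, which is the cap's own friction, so the cap is turning. I'll continue in steps and watch for the stop.

```bash
M='from h import *
s=manip.read_state(); print(np.round(s["eef_rot"][2],3),np.round(s["moment"],3))'
python3 -m jog '[0,-0.1,0,0,-3,0,0,-0.2,0,0,-6,0,0,-0.3,0,0,-9,0,0,-0.4,0,0,-12,0,0,-0.4,0,0,-14,0]'
python3 -c "$M"
python3 -m jog '[0,-0.1,0.2,0,-3,0,0,-0.2,0.2,0,-6,0,0,-0.3,0.2,0,-9,0,0,-0.4,0.2,0,-12,0,0,-0.4,0.2,0,-14,0]'
python3 -c "$M"
```

```text
clock: 16.23
eef_pos: [515.3, 116.8, 145.0]
eef_rot: [-1.57, -0.002, -0.109]
wrist_force: [4.7, 3.4, 0.1]
finger_gap: 31.7
-0.109 [ 0.523 -0.845 -0.188]
clock: 16.65
eef_pos: [515.3, 116.9, 145.4]
eef_rot: [-1.571, -0.002, 0.135]
wrist_force: [4.4, 1.8, -0.3]
finger_gap: 31.7
0.135 [ 0.283 -0.811 -0.245]
```

```bash
M='from h import *
s=manip.read_state(); print(np.round(s["eef_rot"][2],3),np.round(s["moment"],3))'
python3 -m jog '[0,-0.1,0,0,-3,0,0,-0.2,0,0,-6,0,0,-0.3,0,0,-9,0,0,-0.4,0,0,-12,0,0,-0.4,0,0,-14,0]'
python3 -c "$M"
python3 -m jog '[0,-0.1,0,0,-3,0,0,-0.2,0,0,-6,0,0,-0.3,0,0,-8,0,0,-0.3,0,0,-10,0]'
python3 -c "$M"
```

```text
clock: 17.07
eef_pos: [515.4, 116.9, 145.8]
eef_rot: [-1.571, -0.002, 0.38]
wrist_force: [4.5, 2.1, 0.0]
finger_gap: 31.6
0.38 [ 0.396 -0.886 -0.212]
clock: 17.4
eef_pos: [515.4, 117.0, 146.1]
eef_rot: [-1.571, -0.002, 0.553]
wrist_force: [4.1, 2.1, 0.3]
finger_gap: 31.5
0.553 [ 0.531 -0.909 -0.207]
```

Turned about 1.43 rad. The stop could come any time from 1.6 rad on, so I'll take 3–4° steps from here.

```bash
M='from h import *
s=manip.read_state(); print("##",np.round(s["eef_rot"][2],3),np.round(s["moment"][2],3))'
python3 -m jog '[0,0,0,0,-2,0,0,-0.1,0,0,-4,0,0,-0.1,0,0,-4,0]' >/dev/null
python3 -c "$M"
python3 -m jog '[0,0,0,0,-2,0,0,-0.1,0,0,-4,0,0,-0.1,0,0,-4,0]' >/dev/null
python3 -c "$M"
```

```text
## 0.624 -0.196
## 0.693 -0.142
```

```bash
M='from h import *
s=manip.read_state(); print("##",np.round(s["eef_rot"][2],3),np.round(s["moment"][2],3))'
python3 -m jog '[0,0,0,0,-2,0,0,-0.1,0,0,-4,0,0,-0.1,0,0,-4,0]' >/dev/null
python3 -c "$M"
```

```text
## 0.763 -0.148
```

```bash
M='from h import *
s=manip.read_state(); print("##",np.round(s["eef_rot"][2],3),np.round(s["moment"][2],3))'
python3 -m jog '[0,0,0,0,-2,0,0,-0.1,0,0,-4,0,0,-0.1,0,0,-4,0]' >/dev/null
python3 -c "$M"
```

```text
## 0.833 -0.107
```

The moment has dropped (0.2 to 0.1), which I didn't expect. I'll look before going on.

Run:
```python
from h import *
for i in range(4):
    s=manip.read_state(); p=manip.camera('scene')
    print(np.round(s['eef_pos'],1),np.round(s['wrist_force'],1),s['finger_gap'],np.round(s['moment'],3))
q=manip.camera('side');w=shot('wrist','w13')
cv2.imwrite('pics/s13.png',np.hstack([cv2.resize(p['img'][140:260,290:400,::-1],None,fx=3.5,fy=3.5),cv2.resize(q['img'][180:300,210:320,::-1],None,fx=3.5,fy=3.5)]))
```

```text
[515.3 117.  146.5] [ 4.4  2.9 -0.2] 31.43260165335792 [ 0.607 -0.847 -0.107]
[515.3 117.  146.5] [3.3 3.5 0.2] 31.048151314501638 [ 0.614 -0.771 -0.089]
[515.3 117.  146.5] [ 4.   2.7 -0.1] 31.64461619193089 [ 0.614 -0.857 -0.122]
[515.3 117.  146.5] [3.8 3.7 0.6] 31.734103800888438 [ 0.583 -0.844 -0.049]
```

View pics/s13.png

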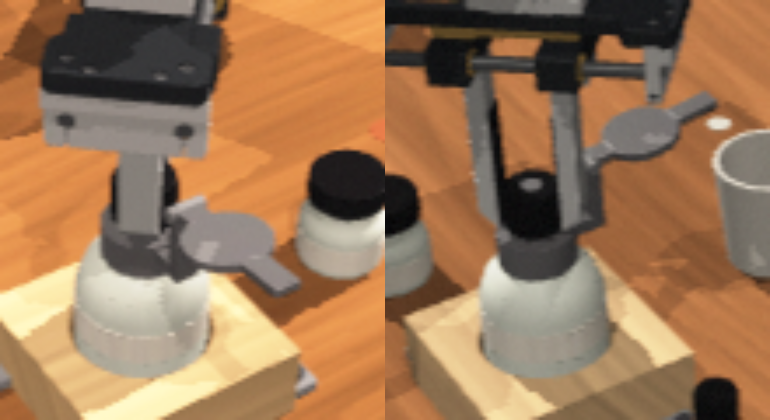

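View pics/w13.png

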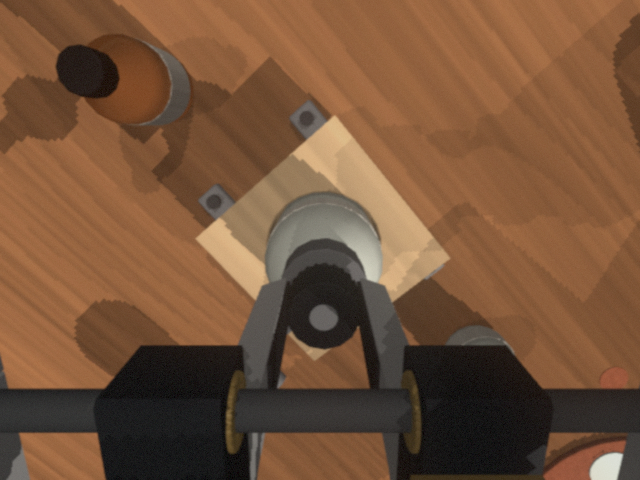

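The moment is just relaxing while the arm holds. The bottle and tab look unturned in both views. I've turned about 1.71 rad and the fingers are nearing the bracket side, so I'll regrip 60° back.

```bash
python3 -m jog '[0,0,0,0,0,0,0,0,0,0,0,0,0,0,0,0,0,0,0,0,0,0,0,0,0,0,0,0,7,0,0,0,0,0,14,0,0,0,0,0,21,0,0,0,0,0,28,0,0,0,0,0,35,0,0,0,0,0,42,0]' 44
python3 -m jog '[0,0,0,0,7,0,0,0,0,0,14,0,0,0,0,0,19,0,0,0,0,0,19,0,0,0,0,0,19,0]'
python3 - <<'E'
from h import *
s=manip.read_state(); print(np.round(s['eef_pos'],1),np.round(s['eef_rot'],3),np.round(s['wrist_force'],1),s['finger_gap'],np.round(s['moment'],3))
w=shot('wrist','w14');p=manip.camera('scene')
for r in manip.tip_of('cap_top',w)[:1]: print(r['score'],r['xy'],atz(w,r['xy'],146.5))
cv2.imwrite('pics/s14.png',cv2.resize(p['img'][140:260,290:400,::-1],None,fx=4,fy=4))
E
```

```text
clock: 19.53
eef_pos: [514.7, 116.7, 146.1]
eef_rot: [-1.571, 0.0, 0.092]
wrist_force: [0.3, 0.0, -0.0]
finger_gap: 44.1
clock: 19.95
eef_pos: [514.8, 116.7, 146.1]
eef_rot: [-1.571, 0.0, -0.231]
wrist_force: [0.2, -0.2, -0.2]
finger_gap: 43.8
[514.8 116.7 146.1] [-1.571  0.    -0.231] [ 0.2 -0.2 -0.2] 43.79186007552651 [-0.028 -0.002 -0.01 ]
0.73 [320.6, 320.4] [514.70242451 114.12683727 146.5       ]
```

View pics/w14.png

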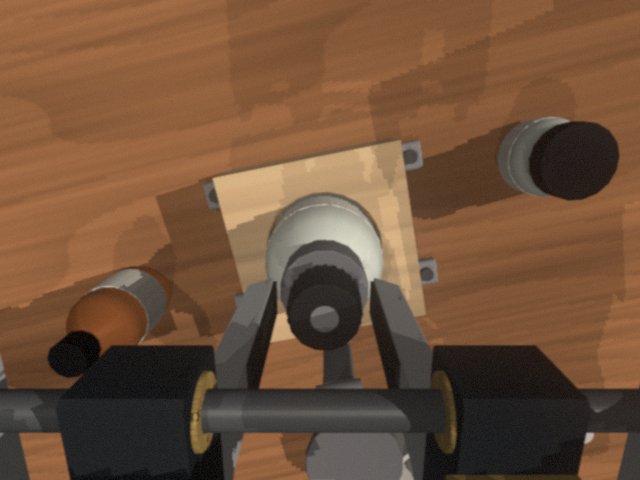

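View pics/s14.png

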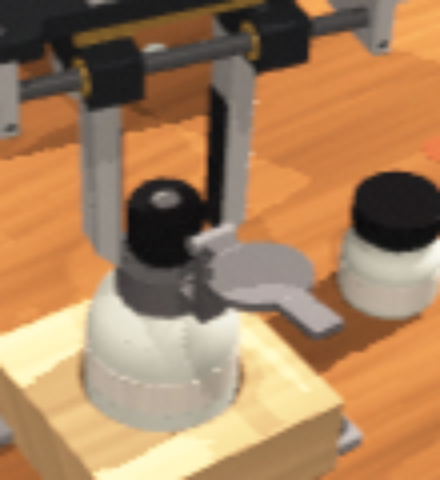

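The cap is still centred (dot at 323,318; finger midpoint about 323). I'll re-close and turn in small steps.

```bash
M='from h import *
s=manip.read_state(); print("##",np.round(s["eef_rot"][2],3),np.round(s["eef_pos"],1),np.round(s["wrist_force"],1),np.round(s["moment"][2],3),round(float(s["finger_gap"]),1))'
python3 -m jog '[0,0.5,0,0,0,0,0,0.5,0,0,0,0,0,0.5,0,0,0,0,0,0.5,0,0,0,0,0,0.5,0,0,0,0]' 26 18 >/dev/null
python3 -c "$M"
python3 -m jog '[0,0,0,0,-2,0,0,-0.1,0,0,-4,0]' >/dev/null
python3 -c "$M"
python3 -m jog '[0,0,0,0,-2,0,0,-0.1,0,0,-4,0]' >/dev/null
python3 -c "$M"
```

```text
## -0.233 [514.8 117.  145.7] [-0.4  2.6 -0.2] -0.006 31.4
## -0.162 [514.8 117.  145.7] [ 1.   2.7 -1.2] -0.208 31.4
## -0.092 [514.8 117.  145.9] [ 0.7  3.5 -0.4] -0.231 31.7
```

```bash
M='from h import *
s=manip.read_state(); print("##",np.round(s["eef_rot"][2],3),np.round(s["moment"][2],3))'
python3 -m jog '[0,0,0,0,-2,0,0,-0.1,0,0,-3,0]' >/dev/null
python3 -c "$M"
python3 -m jog '[0,0,0,0,-2,0,0,-0.1,0,0,-3,0]' >/dev/null
python3 -c "$M"
```

```text
## -0.04 -0.262
## 0.012 -0.177
```

```bash
M='from h import *
s=manip.read_state(); print("##",np.round(s["eef_rot"][2],3),np.round(s["moment"][2],3))'
python3 -m jog '[0,0,0,0,-2,0,0,-0.1,0,0,-3,0]' >/dev/null
python3 -c "$M"
python3 -m jog '[0,0,0,0,-2,0,0,-0.1,0,0,-3,0]' >/dev/null
python3 -c "$M"
```

```text
## 0.064 -0.237
## 0.117 -0.152
```

```bash
M='from h import *
s=manip.read_state(); print("##",np.round(s["eef_rot"][2],3),np.round(s["moment"][2],3))'
python3 -m jog '[0,0,0,0,-1.5,0,0,-0.1,0,0,-3,0]' >/dev/null
python3 -c "$M"
python3 -m jog '[0,0,0,0,-1.5,0,0,-0.1,0,0,-3,0]' >/dev/null
python3 -c "$M"
```

```text
## 0.168 -0.22
## 0.221 -0.215
```

```bash
M='from h import *
s=manip.read_state(); print("##",np.round(s["eef_rot"][2],3),np.round(s["moment"][2],3))'
python3 -m jog '[0,0,0,0,-1.5,0,0,-0.1,0,0,-3,0]' >/dev/null
python3 -c "$M"
python3 -m jog '[0,0,0,0,-1.5,0,0,-0.1,0,0,-3,0]' >/dev/null
python3 -c "$M"
```

```text
## 0.273 -0.232
## 0.325 -0.418
```

The moment jumped to 0.42, which looks like the stop. I'll hold and read again.

Run:
```python
from h import *
for i in range(5):
    p=manip.camera('scene');s=manip.read_state(); 
    print(np.round(s['eef_pos'],1),np.round(s['eef_rot'][2],3),np.round(s['wrist_force'],1),round(float(s['finger_gap']),1),np.round(s['moment'],3))
```

```text
[514.8 116.8 146.6] 0.327 [ 1.1  3.1 -2.7] 31.6 [ 0.713 -0.255 -0.394]
[514.8 116.8 146.6] 0.325 [ 1.6  2.8 -2. ] 31.7 [ 0.774 -0.263 -0.313]
[514.8 116.8 146.6] 0.324 [ 0.8  3.7 -2.3] 31.6 [ 0.755 -0.258 -0.322]
[514.8 116.8 146.6] 0.324 [ 0.8  3.8 -1.4] 31.5 [ 0.742 -0.296 -0.304]
[514.8 116.8 146.6] 0.324 [ 1.4  3.5 -1.6] 31.2 [ 0.732 -0.332 -0.304]
```

The hold settles at about 0.31 N m against 0.2 while turning, so the cap is at the hard stop. I'll release, rise and check.

```bash
python3 -m jog '[0,0,0,0,0,0,0,0,0,0,0,0,0,0,0,0,0,0,0,0,0,0,0,0,0,-10,0,0,0,0,0,-30,0,0,0,0,0,-60,0,0,0,0,0,-90,0,0,0,0,0,-100,0,0,0,0,0,-100,0,0,0,0]' 46
python3 -m jog '[-10,0,0,0,6,0,-20,0,0,0,13,0,-40,0,0,0,20,0,-55,0,0,0,20,0,-55,0,0,0,20,0]'
python3 - <<'E'
from h import *
s=manip.read_state(); print(s['clock'],np.round(s['eef_pos'],1),np.round(s['eef_rot'],3),np.round(s['wrist_force'],1))
w=shot('wrist','w15');p=shot('scene','s15');q=shot('side','d15')
cv2.imwrite('pics/s15z.png',np.hstack([cv2.resize(p['img'][140:260,290:400,::-1],None,fx=3.5,fy=3.5),cv2.resize(q['img'][180:300,210:320,::-1],None,fx=3.5,fy=3.5)]))
for pp in (p,q,w):
  for t,z in [('cap_top',147),('tab_tip',159),('tab_hinge',149),('paint_tall',0),('paint_short',0),('water_cup',0)]:
    for r in manip.tip_of(t,pp)[:1]: print(t,round(r['score'],2),np.round(r['xy']),np.round(atz(pp,r['xy'],z),1))
E
```

```text
clock: 23.27
eef_pos: [515.6, 116.9, 249.9]
eef_rot: [-1.572, -0.005, 0.325]
wrist_force: [-0.7, 0.4, 0.1]
finger_gap: 45.8
clock: 23.68
eef_pos: [460.8, 98.7, 245.7]
eef_rot: [-1.571, 0.002, -0.025]
wrist_force: [0.3, -0.3, 0.1]
finger_gap: 46.1
23.6833 [460.8  98.7 245.7] [-1.571  0.002 -0.025] [ 0.3 -0.3  0.1]
cap_top 0.62 [330. 190.] [516.9 114.  147. ]
tab_tip 0.8 [369. 218.] [617.6 116.6 159. ]
tab_hinge 0.67 [344. 194.] [542.7 126.1 149. ]
paint_tall 0.74 [262. 291.] [533.6 -37.8   0. ]
paint_short 0.69 [386. 215.] [500.7 269.7   0. ]
water_cup 0.92 [408. 303.] [696.7 155.7   0. ]
cap_top 0.79 [254. 233.] [518.  114.9 147. ]
tab_tip 0.55 [296. 211.] [613.2 114.2 159. ]
paint_tall 0.91 [309. 334.] [533.8 -39.2   0. ]
paint_short 0.75 [212. 259.] [493.3 275.2   0. ]
water_cup 0.9 [318. 252.] [691.5 161.5   0. ]
cap_top 0.84 [351. 328.] [517.1 115.1 147. ]
tab_tip 0.85 [350. 463.] [619.2 112.9 159. ]
tab_hinge 0.72 [356. 375.] [552.5 118.2 149. ]
paint_tall 0.68 [195. 273.] [525.9 -38.6   0. ]
paint_short 0.77 [496. 233.] [490.8 273.4   0. ]
```

View pics/s15z.png

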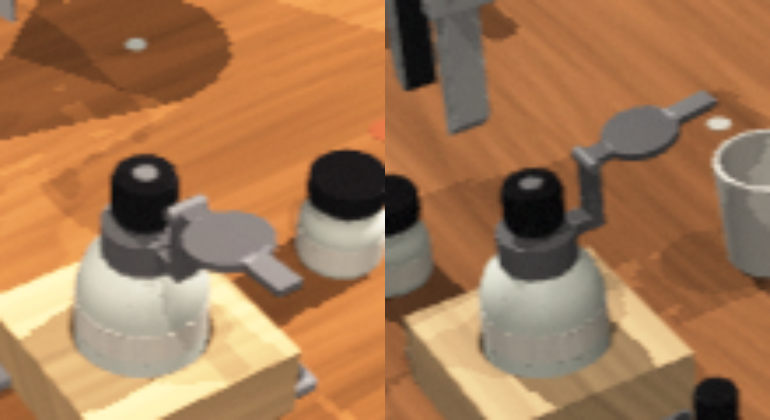

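View pics/w15.png

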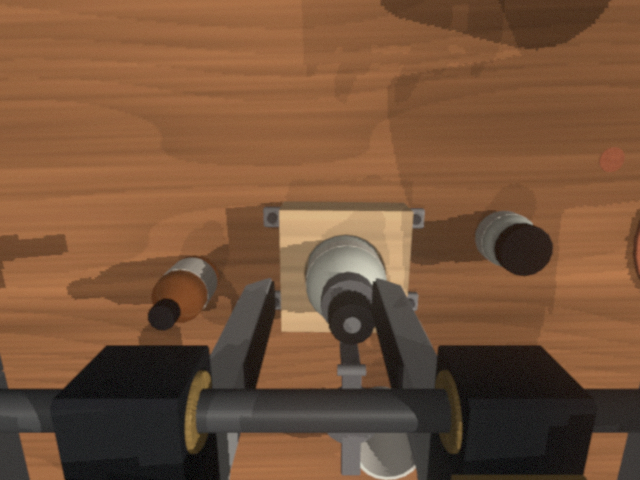

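The cap dot rose about 1.7 px in the scene view, which fits roughly 4 mm. The tab is still back at its stop, the bracket direction is unchanged, and the bystanders stand where they were. I'll hand in.

```bash
python3 -c "
from cell import manip
print(manip.sign_off())"
```

```text
the job is handed in; nothing more can be done
None
```

The bottle is open: the tab is folded right back and the black cap is unscrewed to its open stop. I handed the job in at about 24 s, with the gripper open and clear of everything.

- **Tab:** I pinched the tongue and swung it over. It first came to only about 2.7 rad, so I pressed it down with closed fingers until the force rose to 26 N. In the last pictures it sits at about 3.0 rad.
- **Cap:** I turned it about 2.27 rad anticlockwise in two grips, at a steady 0.2 N m or so. At the stop the moment jumped to 0.42 N m and held at about 0.31 N m, so I stopped there. The cap's rise in the scene picture is about 4 mm, which fits that much turning.
- **Bottle:** The jump briefly passed the 0.34 N m at which the bottle gives way, and side force on the tab came close to it during the swing. The bottle's turn was not measured directly, but the bracket and tab point the same way as before, so any turn is small.
- **Surroundings:** The two paints and the cup look unmoved in the pictures. The networks' positions for them scatter by up to about 15 mm, so the pictures are the better evidence.

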